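# Back the clay extruder off one notch

### The job

Back the bench clay extruder off by one notch to take the pressure off the clay. Tip its ratchet pawl up and over backwards with a fingertip so that it stays clear of the teeth, push the spoked hand wheel one notch backward (the way that draws the rack out of the barrel), then tip the pawl down again so that it lies fully home in that next notch of the ratchet wheel. Do not pick up, shift or knock over the pots and the brush round the machine.

Things in the scene. Friction and masses are not known exactly. Their poses are not given: they have to be found in the camera images.
- extruder: Bench clay extruder fixed to the table: base plate 150 x 460 mm, steel barrel 104 mm across along the machine's y, die cap at the -y end, grey gear housing 92 x 125 mm, top 190 mm up. Origin on the table under the wheel shaft and housing; x runs along the shaft from the housing out to the hand wheel, y along the barrel to the rear, where the toothed rack sticks out (to 215 mm, 115 mm up), z up.
- wheel_axis (a point): Point on the shaft axis (150 mm up, along the machine's x) in the plane of the hand wheel's spokes, 145 mm from the machine's origin along x. On the same shaft, 62 to 78 mm from the origin, sits the ratchet wheel: dark steel, 12 saw teeth, 132 mm over the crests (top at 216 mm above the table), 108 mm at the root.
- spoke_knob (a point): Centre of the black ball (28 mm across) at the end of the hand wheel's topmost spoke, 122 mm from the shaft axis; the spoke is a steel rod 14 mm thick. At the start it leans about 18 deg from straight up, to +y. The other three spokes are alike, 90 deg apart. Moves with the wheel.
- wheel (a joint): Angle of ratchet and hand wheel (one piece), rad: 0 to 0.03 at the start. Backward is negative: the top moves to the machine's -y and the rack creeps out at the rear. One notch is 0.524: with a tooth bearing on the pawl in the next notch it reads -0.524, and the nose lies at the bottom from there to about -0.48. Stiff, stays where left: 3 N at the knob turns it. A lowered pawl stops it turning back.
- pawl_pivot (a point): Centre of the pawl's pivot pin (along the machine's x), 70 mm along x from the machine's origin, 66 mm to -y, 228 mm up. The pawl is a plain steel bell-crank 14 mm thick: a nose arm 62 mm long, 11 mm deep, points to +y and 17 deg down into the top notch of the ratchet wheel; a thumb tab 8 mm thick stands 58 mm straight up from the pivot. The space above and to its -y side is free.
- pawl_tab (a point): Middle of the thick end (28 mm along x, 10 x 14 mm) of the pawl's thumb tab, 51 mm from the pivot, straight above it while the pawl is down. Moves with the pawl. Pushed toward -y from its +y side, it lifts the nose arm off the ratchet.
- pawl (a joint): Pawl angle, rad: 0 = nose at the bottom of a notch; grows as the nose rises and the tab tips to -y. Clear of the teeth above 0.22. It balances near 1.0: past 1.15 it falls back by its weight and rests on a stop at 1.75 (nose arm about straight up, tab level to -y). From there, the nose arm pushed to +y until below 0.8 lets the pawl fall onto the ratchet. Swings freely, under 1 N at the tab.
- jar_small: Small cream jar, 40 mm across, 40 mm tall, standing on the gear housing, its top 230 mm above the table. Origin under its centre. To be left alone.
- jar_a: Cream jar, 64 mm across, 64 mm tall, standing on the table near the machine. Origin under its centre. To be left alone.
- jar_b: Another cream jar, 64 mm across, 64 mm tall, on the table. Origin under its centre. To be left alone.
- stem_a: Waisted terracotta stem vase with a flared rim, 82 mm across, 100 mm tall, on the table. Origin under its centre. To be left alone.
- stem_b: Another terracotta stem vase, 82 mm across, 100 mm tall, on the table. Origin under its centre. To be left alone.
- bowl: Grey slip bowl, 136 mm across, 50 mm tall, on the table. Origin under its centre. To be left alone.
- brush: Wooden brush 200 mm long, lying on the table beside the rear end of the rack. To be left alone.

How it is judged:
By the outcome, as a careful person would: the job done as asked, in the order asked, and still so for the second after the job is handed in, with the robot touching nothing.
It also fails if it takes over 51 s, if anything falls off the work surface, if the arm or the gripper's body presses on something with over 40 N, if the wrist force passes 120 N, or if a joint passes its speed limit or range.

### The arm

A 7-joint arm with a two-finger parallel gripper is mounted at the origin on the work surface. World frame = base frame: x ahead of the robot, y to its left, z up, the work surface at z = 0. Lengths are in m, angles in rad, forces in N, time in s.
With the tool pointing down it reaches from about 0.425 to 0.875 m from the base axis. Payload 8.4 kg.
Tool frame: the origin (TCP) lies midway between the tips of the shut fingers; the grasp point (between the pads) lies 19 mm behind it (ctrl.pinch_z is the distance from the TCP to the grasp point, in m); z points along the fingers, y is the line along which they close (so a half turn about z gives the same grasp; the last joint's range is limited). The gripper opens to 85 mm and grips with 20 to 120 N. Pads are 22 mm wide; open, the fingers measure 114 mm over their backs; the gripper's body (76 mm by 85 mm) begins 54 mm behind the grasp point. The pads swing forward as they close: fully open they stand 13 mm farther back than shut.
Start: joints at [-1.208, 0.333, 0.04, 1.465, -0.013, 1.343, -0.059], TCP at [0.29, 0.582, 0.231] pointing down, gripper open.
Joint ranges: [-2.58, 2.58], [-0.38, 2.09], [-1.3, 1.39], [0.25, 2.4], [-1.5, 4.64], [0.08, 2.09], [-2.65, 2.65]. Speed limits (rad/s): [2.22, 2.22, 2.79, 2.79, 3.14, 3.14, 3.14].

### API

Orientations are given as [roll, pitch, yaw] about the fixed x, y, z axes, in that order (R = Rz(yaw) Ry(pitch) Rx(roll)).
In Python, from station import ctrl, imaging, job gives the robot as it stands.
- The arm moves only by the shell command python3 -m pendant 'ROWS' [OPENING]. ROWS is JSON, a list of rows, each a list of 4 numbers: the shift along the tool's x, y, z in m, then the turn about the tool's z in degrees. A call has 1 to 8 rows; each row shifts and turns the commanded pose from where the row before left it, along the tool's axes as they then stand; what a row does not reach is not made up. A row lasts 1/10 s, in which the tool goes at most 50 mm and 8.59 degrees, less where a joint would pass 70% of its speed; a pose out of reach is approached as far as the arm can. A call with a gripper value outside its range is refused whole. OPENING is the opening in per cent of the stroke, from 0 (shut) to 100 (fully open), set as the call begins (- or left out, the last holds). The fingers move at their own pace and stop on an object; the grip force is fixed at half the most. Time passes only in rows, so rows that do not move let the fingers close. It gives the time, the measured TCP pose, the force, the opening and the grip force at its end, in the units of the state.
- ctrl.read_state(): the state, without advancing time (a new reading comes with each control period).
- imaging.camera(name): name is "side" or "top"; returns a dict with "img" (384x512x3 uint8, red, green, blue), "z_map" (384x512 float32, m along the optical axis (not along the pixel's ray), 0 where there is no reading), "fx", "fy", "cx", "cy" (pixels), "dist_coeffs" ([k1, k2, p1, p2, k3] as OpenCV has them; the pictures are not rectified), "R" (3x3) and "t" (3): a world point X has camera coordinates R X + t. Camera axes: x right, y down, z forward; pixel columns grow to the right and rows downward; lengths in m; the calibration is good to about 2 mm. A picture is of the moment at which its call begins.
- job.finish_job(): hands the job in; it is judged then, once.
The state is a dict: "t": time; "joints": joint angles; "qvel": joint speeds; "tau": joint torques, N m; "ee_pos": TCP position; "tool_rot": TCP orientation; "contact_force": force on the tool from outside, world axes, zero at the start; "moment": the same for the moment, N m; "gripper_width": finger opening in m; "gripper_force": force on a finger pad.
Only numpy, scipy, OpenCV 4.12 (cv2) and the standard library are available. Lean on these libraries where they do the work, as an engineer would, in place of code of your own. Each camera call takes 0.05 s, during which the arm holds its last target. There are 200 camera calls.

## Working session

There is one attempt and no reset: what is moved stays moved. The work goes in short steps, Python scripts to look and compute and a shell command to move; the robot and the scene stay as the last step left them, time stands still between calls to the robot, and variables do not carry over. Pictures are saved under pics/ and viewed, at most 12 in all, crops included, and the job is handed in when it is done.

```bash
ls; mkdir -p pics
cat > h.py <<'E'
import numpy as np, cv2
from station import ctrl, imaging, job
def cam(n):
    c=imaging.camera(n); c['K']=np.array([[c['fx'],0,c['cx']],[0,c['fy'],c['cy']],[0,0,1.]]); c['D']=np.array(c['dist_coeffs'],float)
    c['R']=np.array(c['R']);c['t']=np.array(c['t']); return c
def save(c,p,crop=None,s=1):
    im=c['img'][:,:,::-1]
    if crop: im=im[crop[1]:crop[3],crop[0]:crop[2]]
    cv2.imwrite(p,cv2.resize(im,None,fx=s,fy=s,interpolation=cv2.INTER_CUBIC))
def cloud(c):
    v,u=np.mgrid[0:384,0:512]; p=np.stack([u,v],-1).reshape(-1,1,2).astype(float)
    n=cv2.undistortPoints(p,c['K'],c['D'])[:,0]; z=c['z_map'].reshape(-1).astype(float)
    X=np.c_[n*z[:,None],z]; W=(X-c['t'])@c['R']; W[z==0]=np.nan
    return W.reshape(384,512,3)
def ray(c,uv):
    n=cv2.undistortPoints(np.array(uv,float).reshape(-1,1,2),c['K'],c['D'])[:,0]
    return -c['R'].T@c['t'], np.c_[n,np.ones(len(n))]@c['R']
def onz(c,uv,z):
    o,d=ray(c,uv); return o+d*((z-o[2])/d[:,2])[:,None]
def proj(c,X):
    return cv2.projectPoints(np.array(X,float).reshape(-1,1,3),cv2.Rodrigues(c['R'])[0],c['t'],c['K'],c['D'])[0][:,0]
E
python3 - <<'E'
from h import *
a=cam('top');b=cam('side')
im=np.hstack([a['img'],b['img']])
cv2.imwrite('pics/0t.png',a['img'][:,:,::-1]);cv2.imwrite('pics/0s.png',b['img'][:,:,::-1])
np.savez('pics/0.npz',t=cloud(a),s=cloud(b))
for c in(a,b): print(-c['R'].T@c['t'], c['R'][2],c['fx'])
print(ctrl.read_state())
E
```

```text
pics
[0.37102634 0.05642815 1.2737835 ] [ 0.13014143 -0.01046306 -0.99144023] 400.81235645220653
[ 0.45566333 -0.77369026  0.80132377] [ 0.09534053  0.80511211 -0.58540984] 366.25905471908186
{'t': 0.1, 'joints': array([-1.2081811 ,  0.33382632,  0.03985228,  1.46614587, -0.01339974,
        1.34331038, -0.05848682]), 'qvel': array([ 1.32263195e-03, -1.75010337e-03,  1.27387006e-03, -2.62468531e-03,
       -1.80559898e-03, -1.18257309e-05,  6.05929578e-04]), 'tau': array([ 4.85323631e-03, -6.60025406e+01,  1.37059104e+00, -4.06477225e+01,
        1.69532059e-02,  8.95520527e-03, -1.41568634e-05]), 'ee_pos': array([0.28945507, 0.58154691, 0.23053701]), 'tool_rot': array([-3.14017113e+00,  8.80035084e-05,  2.67979547e+00]), 'contact_force': array([ 0.12306125, -0.76605494, -0.55652269]), 'moment': array([0.02222802, 0.04951273, 0.0105295 ]), 'gripper_force': 0.0, 'gripper_width': 0.0858193344490077}
```

View pics/0t.png

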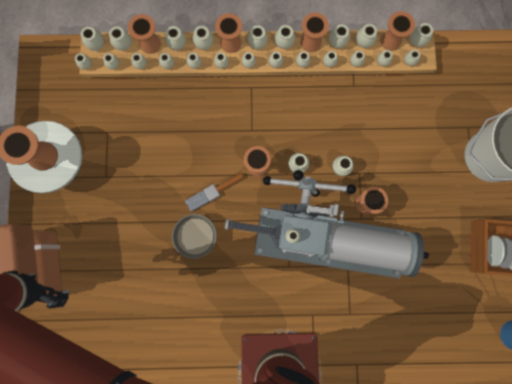

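View pics/0s.png

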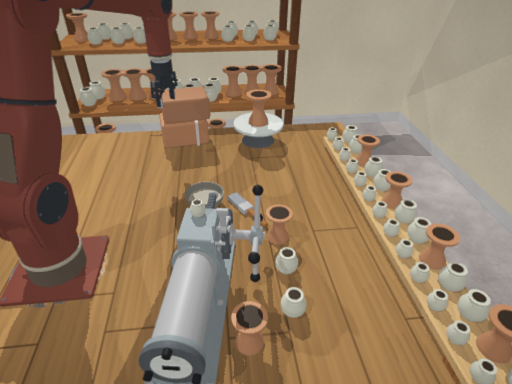

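Top view: world +x is up and +y is left. The rack runs from (225,225) and the barrel ends near (425,255). The top knob is near (298,175), the side knobs at (267,181) and (351,188), and the pawl near (322,211). The side view shows the top knob at (258,190).

Run:
```python
from h import *
a=cam('top');b=cam('side')
W=cloud(a);S=cloud(b)
for n,M,c,pts in(('t',W,a,[(298,175),(267,181),(351,188)]),('s',S,b,[(258,190),(254,258),(255,278),(263,233)])):
  for u,v in pts: print(n,(u,v),np.nanmedian(M[v-1:v+2,u-1:u+2].reshape(-1,3),axis=0).round(4))
# barrel/housing: points
m=(W[...,2]>.12)&(W[...,2]<.24); m[:150]=0;m[285:]=0;m[:,:220]=0;m[:,440:]=0
# housing top plane z~.19
h=m&(abs(W[...,2]-.19)<.004); h[:212]=0
P=W[h][:,:2].astype(np.float32); print('housing',len(P),cv2.minAreaRect(P))
# barrel: slice apex per column
bm=(W[...,2]>.10)&(np.arange(512)[None]>338)&(np.arange(512)[None]<415)&(np.arange(384)[:,None]>212)&(np.arange(384)[:,None]<280)
Q=W[bm]; print('barrel zmax',np.percentile(Q[:,2],[50,99]))
# axis fit: circle in cross section -> least squares over x0,k,z0,r
from scipy.optimize import least_squares
f=lambda p: np.hypot((Q[:,0]-p[0]-p[1]*(Q[:,1]))*np.cos(np.arctan(p[1])),Q[:,2]-p[2])-.052
Q=Q[Q[:,2]>.13]
r=least_squares(f,[.4,.15,.12],loss='soft_l1',f_scale=.002);print(r.x,np.std(f(r.x)))
k=r.x[1]; yv=np.array([k,1])/np.hypot(k,1); xv=np.array([yv[1],-yv[0]]); print('yaw',np.degrees(np.arctan2(xv[1],xv[0])))
if len(P):
  L=np.c_[(P-[r.x[0],0])@xv,P@yv]; print('housing local x,y pct',np.percentile(L,[1,50,99],axis=0))
# points high: pawl, ratchet
hi=(W[...,2]>.2)&(W[...,2]<.32); hi[:190]=0; hi[240:]=0; hi[:,:230]=0; hi[:,400:]=0
v,u=np.where(hi); L=np.c_[(W[hi][:,:2]-[r.x[0],0])@xv,W[hi][:,:2]@yv,W[hi][:,2]]
for i in range(0,len(v),6): print(u[i],v[i],L[i].round(3),end=';')
save(a,'pics/1t.png',(255,165,355,240),8); save(b,'pics/1s.png',(170,170,290,300),6)
```

```text
t (298, 175) [ 0.5556 -0.0451  0.2763]
t (267, 181) [0.5678 0.03   0.1224]
t (351, 188) [ 0.5316 -0.195   0.2009]
s (258, 190) [ 0.5592 -0.0576  0.2754]
s (254, 258) [ 0.5311 -0.2085  0.1992]
s (255, 278) [ 0.5446 -0.1326  0.0437]
s (263, 233) [ 0.5694 -0.0897  0.1619]
housing 1190 ((0.41763976216316223, -0.07101909816265106), (0.13055913150310516, 0.11235462129116058), 79.18915557861328)
barrel zmax [0.15911838 0.21141362]
[0.42181879 0.18473535 0.11383281] 0.007867384395259773
yaw -10.466555928795401
housing local x,y pct [[-0.04517907 -0.05018856]
 [ 0.00116955  0.00168521]
 [ 0.04458936  0.06905677]]
351 190 [ 0.138 -0.097  0.2  ];295 204 [0.075 0.047 0.203];295 205 [0.072 0.047 0.201];306 205 [0.075 0.019 0.217];332 205 [ 0.084 -0.046  0.235];338 205 [ 0.08  -0.053  0.283];302 206 [0.073 0.028 0.203];308 206 [0.074 0.013 0.214];331 206 [ 0.082 -0.044  0.231];337 206 [ 0.077 -0.051  0.284];301 207 [0.069 0.03  0.204];307 207 [0.071 0.015 0.209];313 207 [0.073 0.    0.22 ];319 207 [ 0.075 -0.015  0.223];335 207 [ 0.074 -0.046  0.283];298 208 [0.066 0.038 0.201];304 208 [0.067 0.02
[... 1812 characters left out ...]
92 229 [0.006 0.046 0.216];290 230 [0.003 0.051 0.217];296 230 [0.006 0.035 0.216];291 231 [-0.     0.049  0.232];297 231 [0.003 0.032 0.22 ];290 232 [-0.003  0.051  0.225];296 232 [-0.     0.035  0.228];289 233 [-0.006  0.053  0.226];295 233 [-0.003  0.037  0.227];287 234 [-0.009  0.057  0.221];293 234 [-0.007  0.042  0.231];299 234 [-0.004  0.026  0.218];290 235 [-0.011  0.05   0.232];296 235 [-0.008  0.034  0.228];287 236 [-0.014  0.056  0.219];293 236 [-0.012  0.041  0.228];299 236 [-0.009  0.025  0.215];291 237 [-0.015  0.046  0.229];297 237 [-0.013  0.031  0.226];289 238 [-0.019  0.051  0.225];296 238 [-0.016  0.033  0.23 ];288 239 [-0.021  0.053  0.221];294 239 [-0.019  0.038  0.228];
```

View pics/1t.png

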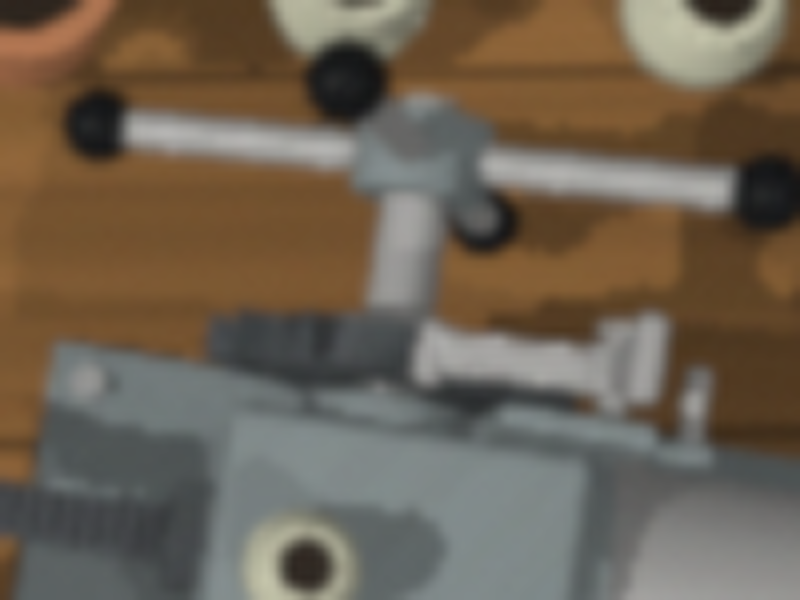

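View pics/1s.png

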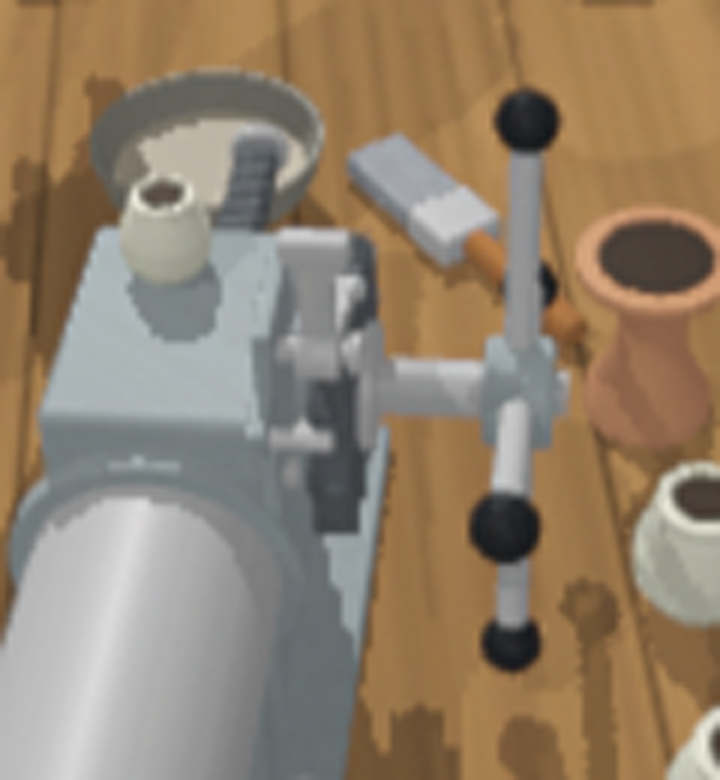

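The crops show the pawl tab end at top-view pixel ~(337,210) and knobs at (298.4,175), (267,180.6) and (351.3,189). In the side view the knobs are at (257.8,190), (254,258) and (255,276.7). I'll solve the machine pose from these points.

```bash
cat >> h.py <<'E'
from scipy.optimize import least_squares
def loc2w(p,L):
    c,s=np.cos(p[2]),np.sin(p[2]); L=np.atleast_2d(L)
    return np.c_[p[0]+c*L[:,0]-s*L[:,1],p[1]+s*L[:,0]+c*L[:,1],L[:,2]]
def knob(lean,k=0): # lean to +y
    a=lean+k*np.pi/2; return [.145,.122*np.sin(a),.15+.122*np.cos(a)]
def w2loc(p,W):
    c,s=np.cos(p[2]),np.sin(p[2]); d=np.atleast_2d(W)-[p[0],p[1],0]
    return np.c_[c*d[:,0]+s*d[:,1],-s*d[:,0]+c*d[:,1],d[:,2]]
def pawl_tab(th): return [.070,-.066-.051*np.sin(th),.228+.051*np.cos(th)]
E
python3 - <<'E'
from h import *
a=cam('top');b=cam('side')
ut=np.array([(298.4,175),(267.1,180.6),(351.2,189)]); us=np.array([(257.8,190),(254,258),(255,276.7)])
def f(p,full=False):
    K=lambda ks:loc2w(p,[knob(p[3],k) for k in ks])
    return np.r_[(proj(a,K([0,1,3]))-ut).ravel(),(proj(b,K([0,3,2]))-us).ravel()]
r=least_squares(f,[.40,-.07,-.16,.31]);p=r.x
print(p.round(4),np.degrees(p[2:]),r.fun.round(1)); np.save('p.npy',p)
print('tab px',proj(a,loc2w(p,[pawl_tab(0),[.07,-.066,.286]])),proj(b,loc2w(p,[pawl_tab(0)])))
W=cloud(a); h=(abs(W[...,2]-.19)<.004);h[:212]=0;h[270:]=0;h[:,:230]=0;h[:,345:]=0
print(np.percentile(w2loc(p,W[h]),[2,98],axis=0))
j=(W[...,2]>.222)&(W[...,2]<.24);j[:228]=0;j[245:]=0;j[:,:280]=0;j[:,305:]=0;print('jar',w2loc(p,W[j].mean(0)))
print('targets tabface',loc2w(p,[[.07,-.03,.33]]),'knob',loc2w(p,knob(p[3])))
s=ctrl.read_state();print(s['ee_pos'],np.degrees(s['tool_rot']),'turn to',180+np.degrees(p[2]))
E
```

```text
[ 0.4092 -0.0593 -0.1716  0.3173] [-9.82934235 18.17847632] [-0.3 -0.4 -0.2 -0.3 -0.3 -0.5 -0.6  0.5 -0.2  0.3 -0.3  0.4]
tab px [[335.609867   209.29082301]
 [336.14552427 209.01142324]] [[221.88284706 211.86620499]]
[[-0.04268118 -0.06570414  0.18621387]
 [ 0.04485578  0.05156885  0.19273192]]
jar [[-0.00833399  0.02634875  0.22839472]]
targets tabface [[ 0.47301003 -0.10084471  0.33      ]] knob [[ 0.5585281  -0.04658605  0.2659109 ]]
[0.28955827 0.5817552  0.23098543] [-1.79965472e+02  2.58247115e-03  1.53539175e+02] turn to 170.17065765075455
```

```bash
python3 -m pendant '[[0,0,-0.05,-8.3],[0,0,-0.05,-8.3],[0,0,-0.02,0]]' 0
```

```text
t: 0.6
ee_pos: [0.2901, 0.5827, 0.3569]
tool_rot: [3.135, 0.001, 2.975]
contact_force: [0.0, -0.0, 0.9]
gripper_width: 0.0439
gripper_force: 0.0
```

```bash
cat > w.py <<'E'
from h import *
import sys
p=np.load('p.npy'); s=ctrl.read_state(); g=np.array(eval(sys.argv[1]))
l=w2loc(p,s['ee_pos'])[0]; G=loc2w(p,g)[0]; d=G-s['ee_pos']; y=s['tool_rot'][2]; c,n=np.cos(y),np.sin(y)
print('local mm',(l*1e3).round(1),'tool delta mm',np.round([1e3*(c*d[0]+n*d[1]),1e3*(n*d[0]-c*d[1]),-1e3*d[2]],1),'yaw err deg',round(np.degrees(y)-180-np.degrees(p[2]),2),s['contact_force'].round(1),s['t'])
E
python3 w.py '[.07,-.03,.33]'
```

```text
local mm [-226.9  612.3  356.9] tool delta mm [-293.9 -643.7   26.9] yaw err deg 0.27 [ 0.  -0.   0.9] 0.6
```

```bash
python3 -m pendant '[[-0.018,-0.040,0,0],[-0.018,-0.040,0,0],[-0.018,-0.040,0,0],[-0.018,-0.040,0,0],[-0.018,-0.040,0,0],[-0.018,-0.040,0,0],[-0.018,-0.040,0,0],[-0.018,-0.040,0,0]]'; python3 -m pendant '[[-0.018,-0.040,0,0],[-0.018,-0.040,0,0],[-0.018,-0.040,0,0],[-0.018,-0.040,0,0],[-0.018,-0.040,0,0],[-0.018,-0.040,0,0],[-0.018,-0.030,0,0],[0,0,0,0]]'; python3 w.py '[.07,-.03,.262]'
```

```text
t: 1.4
ee_pos: [0.3768, 0.2401, 0.3514]
tool_rot: [3.141, 0.0, 2.969]
contact_force: [0.5, -0.2, 0.5]
gripper_width: -0.0
gripper_force: 0.0
t: 2.2
ee_pos: [0.4551, -0.0507, 0.3517]
tool_rot: [-3.141, 0.001, 2.962]
contact_force: [-0.3, 0.4, -0.3]
gripper_width: -0.0002
gripper_force: 0.0
local mm [ 43.8  16.3 351.7] tool delta mm [-26.6 -46.1  89.7] yaw err deg -0.45 [-0.3  0.4 -0.3] 2.2
```

```bash
python3 -m pendant '[[-0.013,-0.023,0,0],[-0.013,-0.023,0,0],[0,0,0.03,-0.4],[0,0,0,0]]'; python3 w.py '[.07,-.03,.262]'
python3 - <<'E'
from h import *
b=cam('side');a=cam('top')
A=a['img'][165:245,270:370];B=b['img'][160:260,180:290]
A=cv2.resize(A,(400,400));B=cv2.resize(B,(400,400))
cv2.imwrite('pics/2.png',np.hstack([A,B])[:,:,::-1])
E
```

```text
t: 2.6
ee_pos: [0.4709, -0.0954, 0.3187]
tool_rot: [-3.141, -0.004, 2.976]
contact_force: [0.1, 0.5, 0.7]
gripper_width: -0.0004
gripper_force: 0.0
local mm [ 67.  -25.  318.7] tool delta mm [-3.  -5.  56.7] yaw err deg 0.32 [0.1 0.5 0.7] 2.6
```

View pics/2.png

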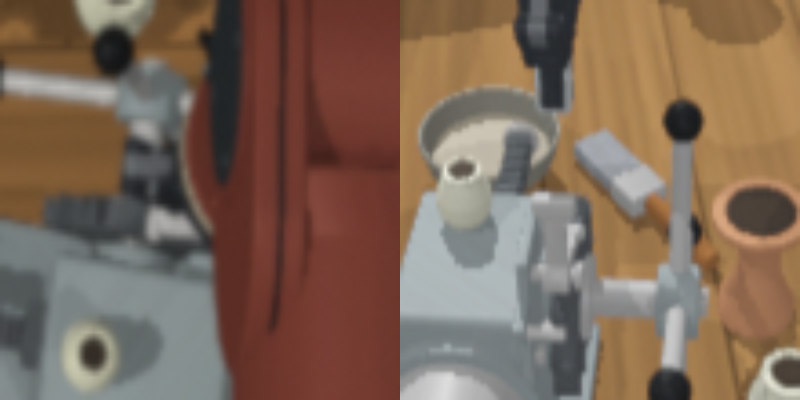

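The side crop shows the shut fingertips right above and behind the tab (tip ~(552,105), tab ~(555,205)), and the lateral alignment is good. The arm hides the pawl in the top view. I'll descend and push the tab.

```bash
python3 -m pendant '[[-0.003,-0.003,0.02,0],[0,0,0.02,0],[0,0,0.017,0],[0,0,0,0]]'; python3 w.py '[.07,-.045,.262]'
```

```text
t: 3.1
ee_pos: [0.4742, -0.0979, 0.2637]
tool_rot: [-3.141, -0.002, 2.978]
contact_force: [-0.2, 0.4, -0.0]
gripper_width: 0.0
gripper_force: 0.0
local mm [ 70.7 -26.9 263.7] tool delta mm [  0.8 -18.1   1.7] yaw err deg 0.44 [-0.2  0.4 -0. ] 3.1
```

```bash
python3 -m pendant '[[0,-0.005,0,0],[0,-0.005,0,0],[0,-0.005,0,0],[0,-0.005,0.001,0],[0,-0.005,0.001,0],[0,-0.005,0.001,0],[0,-0.005,0.001,0],[0,-0.005,0.001,0]]'; python3 w.py '[.07,-.0985,.248]'; python3 -m pendant '[[0,-0.005,0.002,0],[0,-0.005,0.002,0],[0,-0.005,0.002,0],[0,-0.005,0.002,0],[0,-0.005,0.002,0]]';  python3 w.py '[.07,-.0985,.248]'
```

```text
t: 3.9
ee_pos: [0.468, -0.1389, 0.2591]
tool_rot: [-3.141, -0.0, 2.976]
contact_force: [0.4, 1.7, -0.8]
gripper_width: 0.0002
gripper_force: 0.3
local mm [ 71.6 -68.4 259.1] tool delta mm [  1.7 -30.1  11.1] yaw err deg 0.35 [ 0.4  1.7 -0.8] 3.9
t: 4.4
ee_pos: [0.464, -0.1635, 0.2491]
tool_rot: [-3.141, -0.0, 2.976]
contact_force: [-0.1, 0.3, 0.6]
gripper_width: 0.0002
gripper_force: 0.0
local mm [ 71.8 -93.3 249.1] tool delta mm [ 1.8 -5.2  1.1] yaw err deg 0.36 [-0.1  0.3  0.6] 4.4
```

Run:
```python
from h import *
b=cam('side')
save(b,'pics/3.png',(180,130,290,240),6)
```

```text
(no output)
```

View pics/3.png

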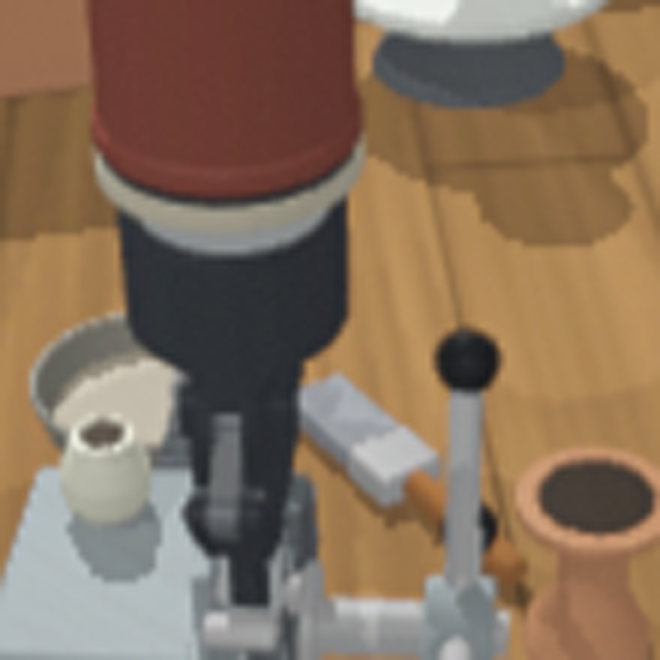

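The tab now lies level toward the camera (end at ~(220,235) full-frame), so the pawl seems to have fallen over. I'll lift straight up and check numerically.

```bash
python3 -m pendant '[[0,0,-0.02,0],[0,0,-0.03,0],[0,0,-0.03,0],[0,0,-0.02,0],[0,0,0,0]]'; python3 w.py '[.145,.085,.34]'
python3 - <<'E'
from h import *
p=np.load('p.npy');b=cam('side')
print(proj(b,loc2w(p,[pawl_tab(0),pawl_tab(1.3),pawl_tab(1.75)])))
save(b,'pics/4.png',(180,130,290,250),5)
E
```

```text
t: 4.95
ee_pos: [0.4652, -0.1634, 0.3518]
tool_rot: [3.141, 0.004, 2.976]
contact_force: [0.9, -0.2, -0.1]
gripper_width: 0.0001
gripper_force: 0.0
local mm [ 73.  -93.  351.8] tool delta mm [-73.2 177.6  11.8] yaw err deg 0.36 [ 0.9 -0.2 -0.1] 4.95
[[221.88284706 211.86620499]
 [219.87390764 239.34205036]
 [220.26501845 247.13850076]]
```

View pics/4.png

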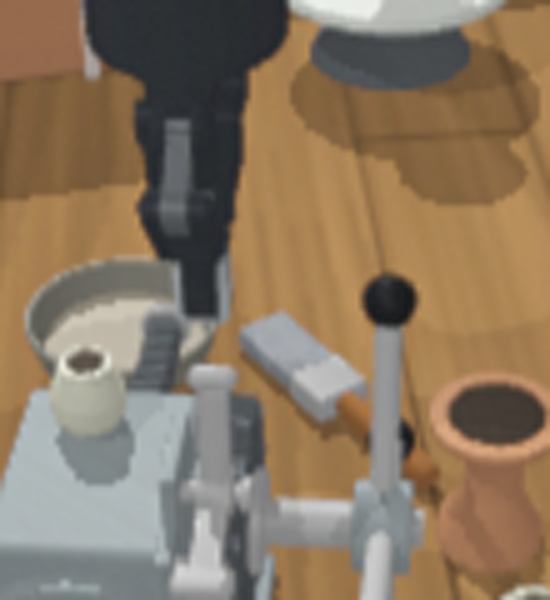

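The nose arm stands up and the tab end is at (220,246), matching 1.75 rad. Next I'll go behind the knob (+y side).

```bash
python3 -m pendant '[[-0.015,0.036,0,0],[-0.015,0.036,0,0],[-0.015,0.036,0,0],[-0.015,0.036,0,0],[-0.013,0.034,0,-0.3],[0,0,0.03,0],[0,0,0.03,0],[0,0,0,0]]'; python3 w.py '[.145,.085,.246]'
```

```text
t: 5.8
ee_pos: [0.563, 0.0008, 0.2845]
tool_rot: [-3.139, -0.007, 2.982]
contact_force: [0.0, 0.4, -0.0]
gripper_width: 0.0
gripper_force: 0.0
local mm [141.3  85.5 284.5] tool delta mm [-3.7 -0.5 38.5] yaw err deg 0.68 [ 0.   0.4 -0. ] 5.8
```

```bash
python3 -m pendant '[[-0.003,0,0.02,0.6],[0,-0.003,0.019,0],[0,-0.005,0,0],[0,-0.005,0,0],[0,-0.003,0,0],[0,0,0,0]]'; python3 w.py '[.145,.067,.246]'
```

```text
t: 6.4
ee_pos: [0.566, -0.0165, 0.2516]
tool_rot: [3.141, 0.002, 2.97]
contact_force: [-0.2, -0.4, 0.0]
gripper_width: 0.0001
gripper_force: 0.0
local mm [147.2  69.  251.6] tool delta mm [ 2.2 -2.   5.6] yaw err deg 0.01 [-0.2 -0.4  0. ] 6.4
```

Approach contact in 1 mm steps.

```bash
python3 -m pendant '[[0.002,-0.001,0.005,0],[0,0,0,0]]'; for i in 1; do python3 w.py '[.145,.067,.246]'; done; python3 -m pendant '[[0,-0.001,0,0],[0,0,0,0]]'; python3 -m pendant '[[0,-0.001,0,0],[0,0,0,0]]';python3 -m pendant '[[0,-0.001,0,0],[0,0,0,0]]'; python3 w.py '[.145,.067,.246]'
```

```text
t: 6.6
ee_pos: [0.5631, -0.0162, 0.245]
tool_rot: [3.142, -0.001, 2.971]
contact_force: [0.2, 0.1, -0.1]
gripper_width: 0.0003
gripper_force: 0.0
local mm [144.3  68.8 245. ] tool delta mm [-0.7 -1.8 -1. ] yaw err deg 0.08 [ 0.2  0.1 -0.1] 6.6
t: 6.8
ee_pos: [0.5633, -0.0173, 0.2454]
tool_rot: [-3.142, 0.0, 2.971]
contact_force: [1.2, 1.0, -0.2]
gripper_width: 0.0002
gripper_force: 0.0
t: 7.0
ee_pos: [0.5632, -0.0177, 0.2454]
tool_rot: [3.141, 0.0, 2.972]
contact_force: [0.1, 2.5, 0.2]
gripper_width: -0.0001
gripper_force: 1.2
t: 7.2
ee_pos: [0.5632, -0.0187, 0.2456]
tool_rot: [3.141, 0.0, 2.972]
contact_force: [-1.0, 4.0, 3.4]
gripper_width: -0.0001
gripper_force: 2.1
local mm [144.8  66.3 245.6] tool delta mm [-0.2  0.7 -0.4] yaw err deg 0.1 [-1.   4.   3.4] 7.2
```

```bash
python3 -m pendant '[[0,-0.005,0,0],[0,-0.007,0,0],[0,-0.007,0,0],[0,-0.007,0,0],[0,-0.007,0,0],[0,-0.007,0,0],[0,-0.005,0,0],[0,0,0,0]]'; python3 w.py '[.145,.0046,.246]'
```

```text
t: 8.0
ee_pos: [0.5549, -0.0651, 0.2452]
tool_rot: [-3.141, -0.0, 2.969]
contact_force: [0.4, 0.4, 0.5]
gripper_width: 0.0001
gripper_force: 0.0
local mm [144.6  19.2 245.2] tool delta mm [ -0.4 -14.6  -0.8] yaw err deg -0.03 [0.4 0.4 0.5] 8.0
```

```bash
cat > k.py <<'E'
from h import *
# lean from knob blobs in the side view (front and bottom and top ones), by ray onto the spoke plane
p=np.load('p.npy'); b=cam('side'); im=b['img'].astype(int)
m=(im.max(2)<60).astype(np.uint8); 
n=np.array([np.cos(p[2]),np.sin(p[2]),0]); c0=loc2w(p,[.145,0,.15])[0]
N,L,st,ce=cv2.connectedComponentsWithStats(m)
for i in range(1,N):
    if 15<st[i,4]<200 and 225<ce[i,0]<290 and 150<ce[i,1]<320:
        o,d=ray(b,ce[i]); X=o+d[0]*((c0-o)@n)/(d[0]@n); l=w2loc(p,X)[0]-[.145,0,.15]
        print('px',ce[i].round(1),st[i,4],'r',np.hypot(l[1],l[2]).round(4),'deg',np.degrees(np.arctan2(l[1],l[2])).round(2))
print(b['t'].shape)
E
python3 k.py
```

```text
px [256.9 196.3] 157 r 0.1126 deg 10.92
px [253.9 273.2] 97 r 0.103 deg -108.52
px [241.6 317.8] 128 r 0.5316 deg -56.96
(3,)
```

```bash
cat > k.py <<'E'
from h import *
# lean of the top spoke from blob centres of knobs in both views (closest point on the knob circle)
p=np.load('p.npy')
def leans():
  for nm,off in(('side',.1),('top',0)):
    c=cam(nm); m=(c['img'].max(2)<60).astype(np.uint8); N,L,st,ce=cv2.connectedComponentsWithStats(m)
    A=np.radians(np.arange(-40,30,.1))
    for k in range(4):
      P=proj(c,loc2w(p,[knob(a,k) for a in A]))
      for i in range(1,N):
        d=np.linalg.norm(P-ce[i],axis=1)
        if 20<st[i,4]<220 and d.min()<4: print(nm,k,ce[i].round(1),st[i,2:],'resid',d.min().round(1),'lean',np.degrees(A[d.argmin()]).round(1))
leans()
E
python3 k.py
```

```text
side 0 [256.9 196.4] [ 11  21 156] resid 0.2 lean 2.8
side 1 [256.9 196.4] [ 11  21 156] resid 1.1 lean -18.8
side 2 [253.9 273.2] [12 17 97] resid 1.1 lean 10.1
side 3 [253.9 273.2] [12 17 97] resid 0.4 lean -2.4
top 0 [289.7 171.8] [12  8 47] resid 2.3 lean 29.2
top 1 [265.3 176.9] [ 8  9 55] resid 0.0 lean -5.4
```

```bash
python3 -m pendant '[[0,-0.002,0,0],[0,-0.002,0,0],[0,-0.002,0,0],[0,-0.002,0,0],[0,-0.002,0,0],[0,-0.001,0,0],[0,0,0,0]]'; python3 w.py '[.145,.0046,.246]';python3 k.py
```

```text
t: 8.85
ee_pos: [0.5533, -0.0747, 0.2452]
tool_rot: [-3.141, -0.0, 2.971]
contact_force: [-1.1, 1.4, -1.4]
gripper_width: -0.0004
gripper_force: 0.7
local mm [144.7   9.5 245.2] tool delta mm [-0.3 -4.9 -0.8] yaw err deg 0.05 [-1.1  1.4 -1.4] 8.85
side 0 [256.7 198.6] [ 11  20 155] resid 0.2 lean -1.5
side 1 [256.7 198.6] [ 11  20 155] resid 1.3 lean -13.8
side 2 [253.6 276.4] [10 10 85] resid 1.2 lean 16.9
side 3 [253.6 276.4] [10 10 85] resid 0.1 lean -8.2
top 0 [295.3 172.4] [13  8 56] resid 2.0 lean 21.9
top 1 [265.6 176.3] [ 8  9 57] resid 0.2 lean -9.6
```

```bash
python3 -m pendant '[[0,-0.002,0,0],[0,-0.001,0,0],[0,-0.001,0,0],[0,0,0,0],[0,0,0,0]]'; python3 w.py '[.145,.0046,.246]';python3 k.py
```

```text
t: 9.45
ee_pos: [0.5528, -0.0785, 0.2454]
tool_rot: [-3.141, 0.0, 2.971]
contact_force: [0.1, 1.1, -0.3]
gripper_width: -0.0001
gripper_force: 0.9
local mm [144.8   5.6 245.4] tool delta mm [-0.2 -1.  -0.6] yaw err deg 0.06 [ 0.1  1.1 -0.3] 9.45
side 0 [256.6 199.9] [ 11  21 157] resid 0.2 lean -3.6
side 1 [256.6 199.9] [ 11  21 157] resid 1.3 lean -11.3
side 2 [253.5 277.4] [10 10 83] resid 1.2 lean 19.1
side 3 [253.5 277.4] [10 10 83] resid 0.0 lean -10.1
top 0 [297.1 172.8] [14  9 58] resid 1.7 lean 19.7
top 1 [265.8 176.1] [ 9  9 59] resid 0.2 lean -10.9
```

```bash
python3 -m pendant '[[0,-0.001,0,0],[0,0,0,0],[0,0,0,0]]'; python3 w.py '[.145,.0046,.246]'; python3 -m pendant '[[0,0.01,0,0],[0,0.01,0,0],[0,0.01,0,0],[0,0,-0.03,0],[0,0,-0.03,0],[0,0,-0.04,0],[0,0,0,0]]'
cat >> k.py <<'E'
print('start images')
_c=cam
def cam(n):
    c=_c(n); c['img']=cv2.imread('pics/0%s.png'%n[0])[:,:,::-1]; return c
leans()
E
python3 k.py
```

```text
t: 9.85
ee_pos: [0.5526, -0.0794, 0.2453]
tool_rot: [-3.141, 0.0, 2.971]
contact_force: [0.2, 2.0, -1.1]
gripper_width: -0.0003
gripper_force: 1.1
local mm [144.8   4.7 245.3] tool delta mm [-0.2 -0.1 -0.7] yaw err deg 0.07 [ 0.2  2.  -1.1] 9.85
t: 10.55
ee_pos: [0.5597, -0.0494, 0.3504]
tool_rot: [3.14, 0.007, 2.972]
contact_force: [0.2, -0.3, 0.2]
gripper_width: 0.0002
gripper_force: 0.0
side 0 [257.1 202.7] [ 11  14 114] resid 0.8 lean -8.1
side 1 [257.1 202.7] [ 11  14 114] resid 0.8 lean -5.9
side 2 [253.5 277.5] [10 10 84] resid 1.1 lean 19.4
side 3 [253.5 277.5] [10 10 84] resid 0.0 lean -10.4
top 1 [265.8 176.1] [ 9  9 59] resid 0.2 lean -10.9
start images
side 0 [257.5 190. ] [10  9 74] resid 0.2 lean 20.2
side 1 [257.5 190. ] [10  9 74] resid 0.5 lean -38.2
side 2 [253.9 257.9] [11 11 95] resid 2.0 lean -15.6
side 2 [254.9 277.4] [ 9  8 55] resid 0.2 lean 18.9
side 3 [253.9 257.9] [11 11 95] resid 0.0 lean 18.7
side 3 [254.9 277.4] [ 9  8 55] resid 1.4 lean -10.2
top 0 [297.9 175. ] [10  9 71] resid 0.4 lean 18.5
top 1 [266.5 180. ] [ 7  9 48] resid 0.0 lean 16.4
top 2 [316.4 192.9] [ 8  7 24] resid 0.7 lean 20.3
top 3 [350.8 188.5] [ 9 10 77] resid 0.1 lean 18.7
```

The wheel has turned ≈ −29.3° (≈ −0.51 rad). Next is the −y side of the raised nose arm.

```bash
python3 -m pendant '[[0.015,-0.028,0,0],[0.015,-0.028,0,0],[0.015,-0.028,0,0],[0.015,-0.028,0,0],[0.015,-0.028,0,0],[0,0,0,0]]'; python3 w.py '[.07,-.105,.262]'
```

```text
t: 11.35
ee_pos: [0.4573, -0.1789, 0.3447]
tool_rot: [3.141, -0.001, 2.965]
contact_force: [-0.2, 1.0, 0.9]
gripper_width: -0.0002
gripper_force: 0.0
local mm [  67.8 -109.6  344.7] tool delta mm [-2.2  4.6 82.7] yaw err deg -0.28 [-0.2  1.   0.9] 11.35
```

```bash
python3 -m pendant '[[-0.002,0,0.03,0],[0,0.003,0.03,0],[0,0.001,0.020,0],[0,0,0,0]]'; python3 w.py '[.07,-.105,.262]'
```

```text
t: 11.75
ee_pos: [0.4611, -0.1702, 0.2621]
tool_rot: [-3.141, -0.006, 2.972]
contact_force: [-0.5, -0.4, -0.3]
gripper_width: 0.0003
gripper_force: 0.0
local mm [  70.1 -100.4  262.1] tool delta mm [ 0.1 -4.6  0.1] yaw err deg 0.12 [-0.5 -0.4 -0.3] 11.75
```

```bash
python3 -m pendant '[[0,0.005,0,0],[0,0.005,0,0],[0,0.005,0,0],[0,0.005,0,0],[0,0.005,0.001,0],[0,0.005,0.001,0],[0,0.005,0.001,0],[0,0.005,0.001,0]]'; python3 w.py '[.07,-.0376,.255]'; python3 -m pendant '[[0,0.005,0.001,0],[0,0.005,0.001,0],[0,0.005,0.001,0],[0,0.005,0.001,0],[0,0,0,0]]'; python3 w.py '[.07,-.0376,.254]'
python3 - <<'E'
from h import *
p=np.load('p.npy');b=cam('side')
print(proj(b,loc2w(p,[pawl_tab(0),pawl_tab(.8)])))
save(b,'pics/5.png',(180,130,290,250),5)
E
```

```text
t: 12.55
ee_pos: [0.4695, -0.1317, 0.2612]
tool_rot: [-3.142, -0.0, 2.971]
contact_force: [-0.1, -0.9, 0.6]
gripper_width: 0.0001
gripper_force: 0.2
local mm [ 71.8 -61.  261.2] tool delta mm [ 1.8 23.4  6.2] yaw err deg 0.06 [-0.1 -0.9  0.6] 12.55
t: 13.05
ee_pos: [0.473, -0.1114, 0.2572]
tool_rot: [3.141, -0.0, 2.972]
contact_force: [-0.3, -0.2, -0.1]
gripper_width: -0.0001
gripper_force: 0.0
local mm [ 71.8 -40.4 257.2] tool delta mm [1.8 2.8 3.2] yaw err deg 0.13 [-0.3 -0.2 -0.1] 13.05
[[221.88284706 211.86620499]
 [220.15187299 228.00779266]]
```

View pics/5.png

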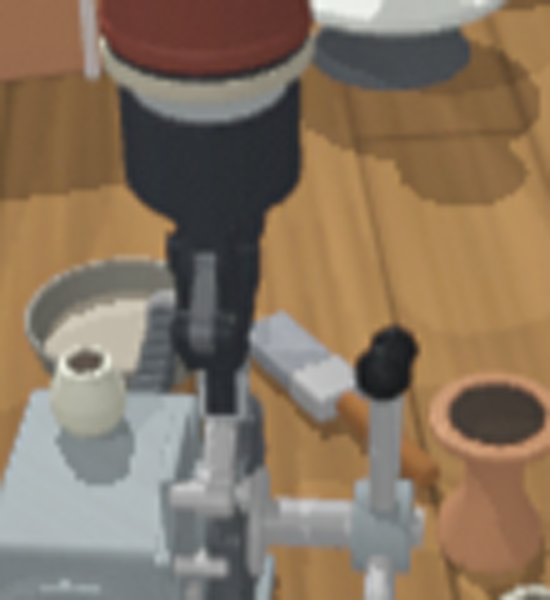

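The tab end is at ~(220,228), i.e. ~0.8 rad, so the pawl is still leaning on the finger. I'll push a little farther.

```bash
python3 -m pendant '[[0,0.005,0.002,0],[0,0.005,0.002,0],[0,0.005,0.001,0],[0,0.003,0,0],[0,0,0,0]]'; python3 w.py '[.07,-.0376,.254]'; python3 -m pendant '[[0,0,-0.03,0],[0,0,-0.03,0],[0,0,-0.03,0],[0,0,-0.02,0],[0,0.03,0,0],[0,0.03,0,0],[0,0,0,0]]';python3 - <<'E'
from h import *
p=np.load('p.npy');b=cam('side');a=cam('top')
A=cv2.resize(a['img'][165:245,270:370],(500,400));B=cv2.resize(b['img'][180:260,200:250],(300,400),interpolation=cv2.INTER_CUBIC)
cv2.imwrite('pics/6.png',np.hstack([A,B])[:,:,::-1])
for th in(0,.1,.2,.8):
  # top edge of thick end, camera-facing (-y) corners
  print(th,proj(b,loc2w(p,[pawl_tab(th)])),proj(a,loc2w(p,[pawl_tab(th)])))
E
python3 k.py
```

```text
t: 13.6
ee_pos: [0.4761, -0.094, 0.2523]
tool_rot: [-3.142, -0.0, 2.972]
contact_force: [-0.7, -0.8, 0.2]
gripper_width: -0.0002
gripper_force: 0.0
local mm [ 71.8 -22.7 252.3] tool delta mm [  1.9 -14.9  -1.7] yaw err deg 0.12 [-0.7 -0.8  0.2] 13.6
t: 14.3
ee_pos: [0.4866, -0.0311, 0.3621]
tool_rot: [3.141, -0.0, 2.977]
contact_force: [0.1, -0.2, -0.7]
gripper_width: 0.0002
gripper_force: 0.0
0 [[221.88284706 211.86620499]] [[335.609867   209.29082301]]
0.1 [[221.61210646 213.407232  ]] [[337.61249055 209.61640399]]
0.2 [[221.35104272 215.1244602 ]] [[339.55381568 209.95849151]]
0.8 [[220.15187299 228.00779266]] [[348.77364568 212.12972602]]
side 0 [257.1 202.7] [ 11  14 114] resid 0.8 lean -8.1
side 1 [257.1 202.7] [ 11  14 114] resid 0.8 lean -5.9
side 2 [253.5 277.5] [10 10 84] resid 1.1 lean 19.4
side 3 [253.5 277.5] [10 10 84] resid 0.0 lean -10.4
top 1 [265.8 176.1] [ 9  9 59] resid 0.2 lean -10.9
start images
side 0 [257.5 190. ] [10  9 74] resid 0.2 lean 20.2
side 1 [257.5 190. ] [10  9 74] resid 0.5 lean -38.2
side 2 [253.9 257.9] [11 11 95] resid 2.0 lean -15.6
side 2 [254.9 277.4] [ 9  8 55] resid 0.2 lean 18.9
side 3 [253.9 257.9] [11 11 95] resid 0.0 lean 18.7
side 3 [254.9 277.4] [ 9  8 55] resid 1.4 lean -10.2
top 0 [297.9 175. ] [10  9 71] resid 0.4 lean 18.5
top 1 [266.5 180. ] [ 7  9 48] resid 0.0 lean 16.4
top 2 [316.4 192.9] [ 8  7 24] resid 0.7 lean 20.3
top 3 [350.8 188.5] [ 9 10 77] resid 0.1 lean 18.7
```

View pics/6.png

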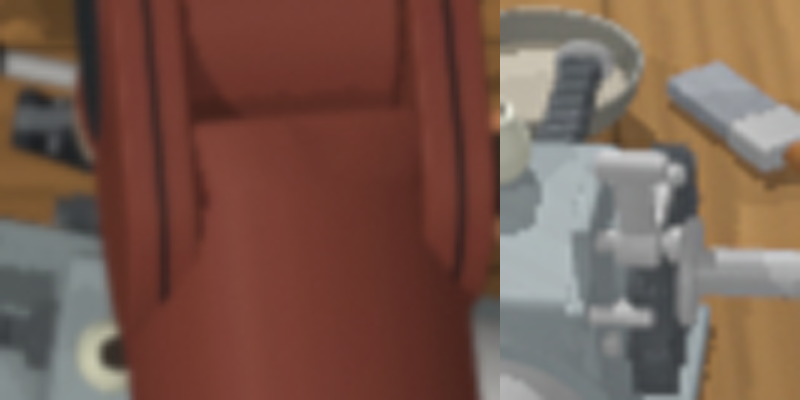

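The pawl came down, with the tab end at ~(221,211). The nose, bright at (228.7,214), may sit higher than at the start (~(228,218)). I'll clear the arm and compare with the start images.

```bash
python3 -m pendant '[[0,0.045,-0.003,0],[0,0.045,0,0],[0,0.045,0,0],[0,0.045,0,0],[0,0.045,0,0],[0,0.045,0,0],[0,0.045,0,0],[0,0,0,0]]'
python3 - <<'E'
from h import *
p=np.load('p.npy')
b=cam('side');a=cam('top')
cv2.imwrite('pics/7t.png',a['img'][:,:,::-1]);cv2.imwrite('pics/7s.png',b['img'][:,:,::-1])
T=[cv2.imread('pics/%s.png'%n) for n in('0t','7t','0s','7s')]
R=lambda im,x,y,w,h:cv2.resize(im[y:y+h,x:x+w],(400,300),interpolation=cv2.INTER_CUBIC)
cv2.imwrite('pics/8.png',np.vstack([np.hstack([R(T[0],290,190,60,45),R(T[1],290,190,60,45)]),np.hstack([R(T[2],205,200,40,30),R(T[3],205,200,40,30)])]))
W=cloud(a)
# pawl heights: top cloud along nose arm and tab
for lo,hi in((-.05,-.04),(-.04,-.03),(-.03,-.02),(-.02,-.012)):
  for n,M in(('now',W),('start',np.load('pics/0.npz')['t'])):
    L=w2loc(p,M.reshape(-1,3)); q=L[(abs(L[:,0]-.07)<.006)&(L[:,1]>lo)&(L[:,1]<hi)&(L[:,2]>.19)&(L[:,2]<.26)]; print(lo,n,len(q),np.median(q[:,2]).round(4),end=' | ')
for n,M in(('now',W),('start',np.load('pics/0.npz')['t'])):
    L=w2loc(p,M.reshape(-1,3)); q=L[(abs(L[:,0]-.07)<.013)&(abs(L[:,1]+.066)<.03)&(L[:,2]>.27)&(L[:,2]<.3)]; print(n,len(q),np.median(q,axis=0).round(4))
E
```

```text
t: 15.4
ee_pos: [0.5383, 0.2818, 0.3632]
tool_rot: [-3.141, -0.002, 2.979]
contact_force: [-0.4, -0.3, -0.8]
gripper_width: -0.0003
gripper_force: 0.0
-0.05 now 18 0.2285 | -0.05 start 20 0.2266 | -0.04 now 18 0.2275 | -0.04 start 18 0.2223 | -0.03 now 19 0.2248 | -0.03 start 17 0.2199 | -0.02 now 12 0.2237 | -0.02 start 14 0.2171 | now 47 [ 0.0694 -0.0712  0.2835]
start 49 [ 0.0697 -0.0646  0.2846]
```

View pics/8.png

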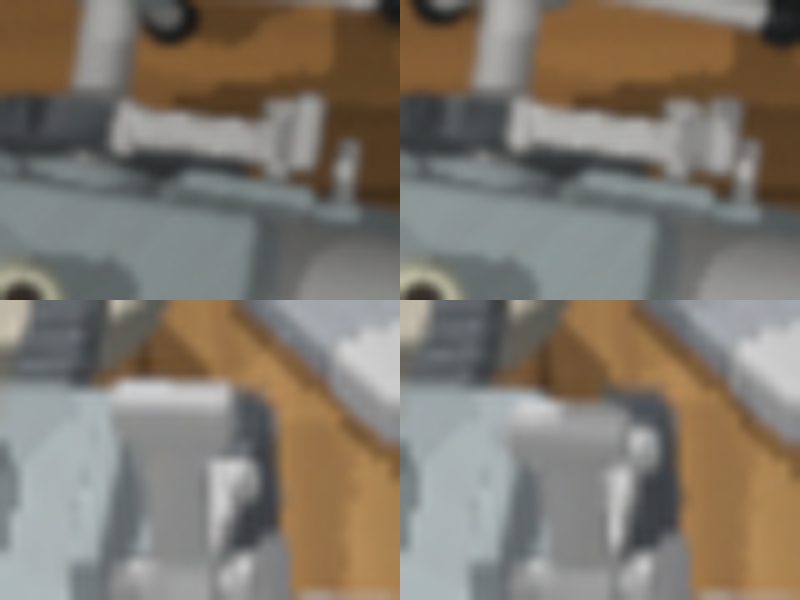

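```bash
python3 k.py | head -9
```

```text
side 0 [257.  202.6] [ 11  14 117] resid 0.8 lean -7.9
side 1 [257.  202.6] [ 11  14 117] resid 0.9 lean -6.1
side 2 [253.6 277.5] [10 10 85] resid 1.1 lean 19.3
side 3 [253.6 277.5] [10 10 85] resid 0.1 lean -10.3
top 0 [322.3 177.6] [10 10 84] resid 0.5 lean -11.1
top 1 [265.8 176.1] [ 9  9 61] resid 0.2 lean -10.9
top 3 [347.8 192.1] [ 8  9 53] resid 0.3 lean -9.9
start images
side 0 [257.5 190. ] [10  9 74] resid 0.2 lean 20.2
```

The pawl is not fully home: the tab is 6.6 mm toward −y, so θ≈0.13, and the nose is ~7 mm high. I'll check the tooth phase on the ratchet rim, start vs now, to see which way the wheel is off.

Run:
```python
from h import *
p=np.load('p.npy')
acc=[cloud(cam('top')) for _ in range(3)]
for n,M in(('start',[np.load('pics/0.npz')['t']]),('now',acc)):
  L=np.concatenate([w2loc(p,m.reshape(-1,3)) for m in M]); q=L[(L[:,0]>.061)&(L[:,0]<.08)&(L[:,2]>.14)&(L[:,1]>-.02)&(L[:,1]<.075)]
  a=np.degrees(np.arctan2(q[:,1],q[:,2]-.15)); r=1e3*np.hypot(q[:,1],q[:,2]-.15)
  print(n,[(d,int((abs(a-d)<1.5).sum()),np.median(r[abs(a-d)<1.5]).round(1)) for d in range(-12,76,3)])
```

```text
start [(-12, 9, np.float64(67.4)), (-9, 8, np.float64(65.7)), (-6, 11, np.float64(65.0)), (-3, 11, np.float64(62.1)), (0, 7, np.float64(63.3)), (3, 10, np.float64(62.7)), (6, 8, np.float64(60.0)), (9, 9, np.float64(57.3)), (12, 6, np.float64(57.2)), (15, 8, np.float64(55.9)), (18, 6, np.float64(54.4)), (21, 6, np.float64(51.6)), (24, 5, np.float64(52.7)), (27, 7, np.float64(52.2)), (30, 17, np.float64(58.4)), (33, 10, np.float64(62.5)), (36, 2, np.float64(54.6)), (39, 3, np.float64(58.4)), (42, 5, np.float64(56.4)), (45, 4, np.float64(55.6)), (48, 3, np.float64(54.9)), (51, 5, np.float64(53.0)), (54, 4, np.float64(40.2)), (57, 9, np.float64(52.6)), (60, 17, np.float64(59.8)), (63, 7, np.float64(63.8)), (66, 2, np.float64(56.0)), (69, 0, np.float64(nan)), (72, 1, np.float64(43.8)), (75, 3, np.float64(31.0))]
  return _methods._mean(a, axis=axis, dtype=dtype,
  ret = ret.dtype.type(ret / rcount)
```

The tooth phase matches a full notch to within ~1°, so the wheel is just past the bearing position and the nose is hanging on the tooth's flank. A forward nudge of 2–3 mm at the knob from its −y side should let it drop in.

```bash
python3 w.py '[.145,-.07,.35]'
```

```text
local mm [ 71.7 350.8 365.8] tool delta mm [ -73.3 -420.8   15.8] yaw err deg -0.01 [-0.4  0.7 -1.1] 15.85
```

```bash
python3 -m pendant '[[-0.009,-0.045,0,0],[-0.009,-0.045,0,0],[-0.009,-0.045,0,0],[-0.009,-0.045,0,0],[-0.009,-0.045,0,0],[-0.009,-0.045,0,0],[-0.009,-0.045,0,0],[-0.009,-0.045,0,0]]'; python3 -m pendant '[[-0.002,-0.045,0,0],[0,-0.026,0,0],[0,0,0,0]]';  python3 w.py '[.145,-.066,.246]'
```

```text
t: 16.65
ee_pos: [0.5489, -0.0943, 0.3658]
tool_rot: [3.141, 0.001, 2.971]
contact_force: [0.9, -0.9, -0.0]
gripper_width: -0.0002
gripper_force: 0.0
t: 16.95
ee_pos: [0.5376, -0.1678, 0.366]
tool_rot: [-3.141, 0.001, 2.963]
contact_force: [0.2, -0.1, 0.2]
gripper_width: 0.0002
gripper_force: 0.0
local mm [145. -85. 366.] tool delta mm [  0.2  19.  120. ] yaw err deg -0.39 [ 0.2 -0.1  0.2] 16.95
```

```bash
python3 -m pendant '[[0,0.004,0.04,-0.4],[0,0.004,0.04,0],[0,0.004,0.03,0],[0,0.004,0.01,0],[0,0.006,0,0],[0,0.004,0,0],[0,0,0,0]]';  python3 w.py '[.145,-.053,.246]'
```

```text
t: 17.65
ee_pos: [0.5448, -0.1359, 0.2471]
tool_rot: [3.141, 0.003, 2.979]
contact_force: [-0.1, 0.3, 0.7]
gripper_width: -0.0004
gripper_force: 0.0
local mm [146.7 -52.3 247.1] tool delta mm [ 1.7 -0.7  1.1] yaw err deg 0.54 [-0.1  0.3  0.7] 17.65
```

```bash
cat > t.py <<'E'
from h import *
p=np.load('p.npy')
for n,M in(('start',np.load('pics/0.npz')['s']),('now',cloud(cam('side')))):
    L=w2loc(p,M.reshape(-1,3)); q=L[(abs(L[:,0]-.07)<.012)&(L[:,1]>-.1)&(L[:,1]<-.055)&(L[:,2]>.262)&(L[:,2]<.30)]; print(n,len(q),np.median(q,axis=0).round(4),end=' ')
print()
E
python3 t.py; python3 -m pendant '[[0,0.001,0,0],[0,0,0,0]]'; python3 -m pendant '[[0,0.001,0,0],[0,0,0,0]]'; python3 -m pendant '[[0,0.001,0,0],[0,0,0,0]]'; python3 w.py '[.145,-.053,.246]'; python3 t.py
```

```text
start 104 [ 0.0705 -0.0685  0.2814] now 91 [ 0.0704 -0.075   0.2822] 
t: 17.9
ee_pos: [0.5441, -0.1358, 0.2459]
tool_rot: [3.141, 0.001, 2.978]
contact_force: [0.3, 0.9, 0.2]
gripper_width: -0.0003
gripper_force: 0.0
t: 18.1
ee_pos: [0.544, -0.1347, 0.2454]
tool_rot: [-3.142, 0.0, 2.978]
contact_force: [-0.0, 0.5, 0.1]
gripper_width: -0.0
gripper_force: 0.0
t: 18.3
ee_pos: [0.5441, -0.1339, 0.2454]
tool_rot: [-3.141, 0.0, 2.978]
contact_force: [-1.5, -0.4, -0.1]
gripper_width: 0.0001
gripper_force: 0.3
local mm [145.7 -50.4 245.4] tool delta mm [ 0.7 -2.6 -0.6] yaw err deg 0.46 [-1.5 -0.4 -0.1] 18.3
start 104 [ 0.0705 -0.0685  0.2814] now 94 [ 0.07   -0.0754  0.2829]
```

```bash
for i in a; do :; done; python3 -m pendant '[[0,0.001,0,0],[0,0,0,0]]' | sed -n '2p;4p'; python3 -m pendant '[[0,0.001,0,0],[0,0,0,0]]' | sed -n '2p;4p'; python3 t.py; python3 -m pendant '[[0,0.001,0,0],[0,0,0,0]]'| sed -n '2p;4p'; python3 w.py '[.145,-.053,.246]'; python3 t.py
```

```text
ee_pos: [0.5442, -0.1332, 0.2455]
contact_force: [0.5, -2.7, 1.8]
ee_pos: [0.5445, -0.132, 0.2455]
contact_force: [-0.9, -4.2, 2.7]
start 104 [ 0.0705 -0.0685  0.2814] now 101 [ 0.0703 -0.0688  0.2805] 
ee_pos: [0.5448, -0.1307, 0.2454]
contact_force: [-0.0, -1.9, 3.0]
local mm [145.8 -47.1 245.4] tool delta mm [ 0.8 -5.9 -0.6] yaw err deg 0.47 [-0.  -1.9  3. ] 19.0
start 104 [ 0.0705 -0.0685  0.2814] now 102 [ 0.0705 -0.0689  0.2809]
```

The pawl dropped home: the tab is back at −68.8 mm against −68.5 mm at the start. I'll back off and clear the arm.

```bash
python3 -m pendant '[[0,-0.008,0,0],[0,-0.012,0,0],[0,0,-0.04,0],[0,0,-0.04,0],[0,0,-0.04,0],[0,0,0,0]]'; python3 -m pendant '[[0.005,0.045,0,0],[0.005,0.045,0,0],[0.005,0.045,0,0],[0.005,0.045,0,0],[0.005,0.045,0,0],[0.005,0.045,0,0],[0.005,0.045,0,0],[0.005,0.045,0,0]]';python3 -m pendant '[[0,0.045,0,0],[0,0.045,0,0],[0,0,0,0]]'; python3 t.py; python3 k.py | head -8
python3 - <<'E'
from h import *
p=np.load('p.npy')
b=cam('side');a=cam('top'); W=cloud(a)
T=[cv2.imread('pics/0t.png'),a['img'][:,:,::-1],cv2.imread('pics/0s.png'),b['img'][:,:,::-1]]
R=lambda im,x,y,w,h:cv2.resize(im[y:y+h,x:x+w],(400,300),interpolation=cv2.INTER_CUBIC)
cv2.imwrite('pics/9.png',np.vstack([np.hstack([R(T[1],170,140,240,180),R(T[1],290,190,60,45)]),np.hstack([R(T[3],170,150,200,150),R(T[3],205,200,40,30)])]))
for n,M in(('now',W),('start',np.load('pics/0.npz')['t'])):
    L=w2loc(p,M.reshape(-1,3)); q=L[(abs(L[:,0]-.07)<.013)&(abs(L[:,1]+.066)<.03)&(L[:,2]>.27)&(L[:,2]<.3)]; print(n,len(q),np.median(q,axis=0).round(4))
    for lo in(-.04,-.03,-.02):
        r=L[(abs(L[:,0]-.07)<.006)&(L[:,1]>lo)&(L[:,1]<lo+.01)&(L[:,2]>.19)&(L[:,2]<.26)]; print(lo,np.median(r[:,2]).round(4))
E
```

```text
t: 19.65
ee_pos: [0.5426, -0.152, 0.3704]
tool_rot: [3.141, 0.007, 2.977]
contact_force: [-0.9, -0.4, -1.1]
gripper_width: 0.0001
gripper_force: 0.0
t: 20.45
ee_pos: [0.5603, 0.2124, 0.3647]
tool_rot: [-3.142, -0.001, 2.978]
contact_force: [0.8, -0.2, 0.3]
gripper_width: -0.0
gripper_force: 0.0
t: 20.75
ee_pos: [0.5735, 0.3073, 0.362]
tool_rot: [-3.141, -0.004, 2.987]
contact_force: [-1.2, -0.3, -0.9]
gripper_width: 0.0
gripper_force: 0.0
start 104 [ 0.0705 -0.0685  0.2814] now 102 [ 0.0704 -0.0686  0.2804] 
side 0 [256.9 202.4] [ 11  12 103] resid 0.6 lean -7.7
side 1 [256.9 202.4] [ 11  12 103] resid 1.0 lean -6.4
side 2 [253.5 276.6] [10 10 86] resid 1.2 lean 17.3
side 3 [253.5 276.6] [10 10 86] resid 0.0 lean -8.6
top 0 [320.7 177.8] [10  9 76] resid 0.0 lean -9.2
top 1 [265.6 176.2] [ 8  9 56] resid 0.3 lean -9.6
top 3 [348.2 191.9] [ 7  9 51] resid 0.2 lean -8.6
start images
now 48 [ 0.0698 -0.0645  0.2839]
-0.04 0.2229
-0.03 0.2204
-0.02 0.218
start 49 [ 0.0697 -0.0646  0.2846]
-0.04 0.2223
-0.03 0.2199
-0.02 0.2169
```

View pics/9.png

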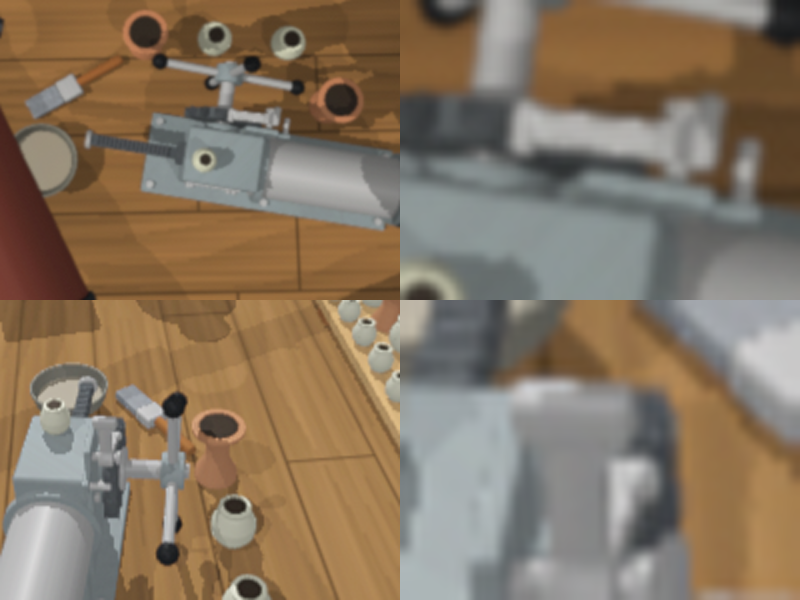

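The pawl is home within noise and the pots look undisturbed. The knob lean (≈ −9°) suggests the wheel may be at the forward edge of the notch range. With the pawl down, I'll ease it back 1–2 mm so it sits inside the range or bears on the pawl.

```bash
python3 w.py '[.145,.03,.34]'; python3 -m pendant '[[0.002,-0.045,0,0],[0.002,-0.045,0,0],[0.002,-0.045,0,0],[0.002,-0.045,0,0],[0.002,-0.045,0,0],[0.002,-0.045,0,0],[0,-0.045,0,0],[0,0,0,0]]';  python3 w.py '[.145,.025,.246]'
```

```text
local mm [102.8 380.9 365.7] tool delta mm [ -40.1 -351.2   25.7] yaw err deg 0.35 [-0.8  0.8 -0.4] 21.1
t: 21.9
ee_pos: [0.5107, -0.017, 0.3666]
tool_rot: [3.14, 0.002, 2.967]
contact_force: [-0.8, -0.5, -0.2]
gripper_width: -0.0006
gripper_force: 0.0
local mm [ 92.9  59.1 366.6] tool delta mm [-52.2 -33.9 120.6] yaw err deg -0.15 [-0.8 -0.5 -0.2] 21.9
```

```bash
python3 -m pendant '[[-0.026,-0.018,0,0],[-0.026,-0.018,0,0],[0,0,0.04,0],[0,0,0.04,0],[0,0,0.03,0],[0,0,0.01,0],[0,0,0,0]]';  python3 w.py '[.145,.010,.246]'
```

```text
t: 22.6
ee_pos: [0.5568, -0.053, 0.2448]
tool_rot: [-3.141, -0.002, 2.978]
contact_force: [0.3, 0.4, -0.2]
gripper_width: -0.0004
gripper_force: 0.0
local mm [144.4  31.4 244.8] tool delta mm [ -0.4 -21.4  -1.2] yaw err deg 0.43 [ 0.3  0.4 -0.2] 22.6
```

```bash
python3 -m pendant '[[0,-0.006,0,0],[0,-0.006,0,0],[0,-0.006,0,0],[0,-0.002,0,0],[0,0,0,0]]' | sed -n '2p;4p'; python3 -m pendant '[[0,-0.001,0,0],[0,0,0,0]]' | sed -n '2p;4p'; python3 -m pendant '[[0,-0.001,0,0],[0,0,0,0]]' | sed -n '2p;4p';python3 -m pendant '[[0,-0.001,0,0],[0,0,0,0]]' | sed -n '2p;4p'; python3 w.py '[.145,.0076,.246]'; python3 t.py
```

```text
ee_pos: [0.5542, -0.0731, 0.2458]
contact_force: [-0.7, 0.7, -0.6]
ee_pos: [0.554, -0.0734, 0.2453]
contact_force: [0.1, -0.0, -0.6]
ee_pos: [0.5539, -0.0745, 0.2453]
contact_force: [-0.7, -0.5, -0.9]
ee_pos: [0.5537, -0.0756, 0.2453]
contact_force: [-0.2, -0.1, 0.6]
local mm [145.2   8.6 245.3] tool delta mm [ 0.2 -1.  -0.7] yaw err deg 0.46 [-0.2 -0.1  0.6] 23.7
start 104 [ 0.0705 -0.0685  0.2814] now 103 [ 0.0705 -0.0689  0.2814]
```

```bash
python3 -m pendant '[[0,-0.001,0,0],[0,0,0,0]]' | sed -n '2p;4p'; python3 -m pendant '[[0,-0.001,0,0],[0,0,0,0]]' | sed -n '2p;4p';python3 -m pendant '[[0,-0.0005,0,0],[0,0,0,0]]' | sed -n '2p;4p'; python3 w.py '[.145,.0056,.246]'; python3 t.py
```

```text
ee_pos: [0.5536, -0.0762, 0.2453]
contact_force: [-0.0, 1.3, 0.1]
ee_pos: [0.5534, -0.0772, 0.2453]
contact_force: [1.0, 2.3, -1.2]
ee_pos: [0.5533, -0.0778, 0.2453]
contact_force: [0.3, 2.6, -0.6]
local mm [145.2   6.4 245.3] tool delta mm [ 0.2 -0.8 -0.7] yaw err deg 0.48 [ 0.3  2.6 -0.6] 24.35
start 104 [ 0.0705 -0.0685  0.2814] now 101 [ 0.0704 -0.0685  0.2805]
```

```bash
python3 -m pendant '[[0,-0.0005,0,0],[0,0,0,0]]' | sed -n '2p;4p'; python3 -m pendant '[[0,-0.0005,0,0],[0,0,0,0]]' | sed -n '2p;4p'; python3 w.py '[.145,.0056,.246]'; python3 t.py
```

```text
ee_pos: [0.5532, -0.0785, 0.2453]
contact_force: [1.1, 2.4, -1.8]
ee_pos: [0.5531, -0.079, 0.2452]
contact_force: [0.3, 2.0, -2.3]
local mm [145.2   5.2 245.2] tool delta mm [ 0.2  0.4 -0.8] yaw err deg 0.46 [ 0.3  2.  -2.3] 24.8
start 104 [ 0.0705 -0.0685  0.2814] now 101 [ 0.0704 -0.0687  0.2806]
```

The wheel has eased back ~2.5 mm and the pawl is still down. I'll back off, do a final check and hand in.

```bash
python3 -m pendant '[[0,0.008,0,0],[0,0.012,0,0],[0,0,-0.04,0],[0,0,-0.04,0],[0,0,-0.04,0],[0,0.045,0,0],[0,0.045,0,0],[0,0.045,0,0]]' | sed -n '1,4p'; python3 -m pendant '[[0,0.045,0,0],[0,0.045,0,0],[0,0.045,0,0],[0,0.045,0,0],[0,0,0,0],[0,0,0,0]]'| sed -n '1,4p'; python3 t.py; python3 k.py | head -7
python3 - <<'E'
from h import *
p=np.load('p.npy'); 
for n,M in(('now',cloud(cam('top'))),('start',np.load('pics/0.npz')['t'])):
    L=w2loc(p,M.reshape(-1,3)); q=L[(abs(L[:,0]-.07)<.013)&(abs(L[:,1]+.066)<.03)&(L[:,2]>.27)&(L[:,2]<.3)]
    print(n,np.median(q,axis=0).round(4),[np.median(L[(abs(L[:,0]-.07)<.006)&(L[:,1]>lo)&(L[:,1]<lo+.01)&(L[:,2]>.19)&(L[:,2]<.26)][:,2]).round(4) for lo in(-.04,-.03,-.02)])
E
```

```text
t: 25.65
ee_pos: [0.5785, 0.0764, 0.3659]
tool_rot: [3.141, 0.001, 2.978]
contact_force: [0.9, -0.6, 0.1]
t: 26.25
ee_pos: [0.6072, 0.2539, 0.3644]
tool_rot: [-3.14, -0.001, 2.981]
contact_force: [-0.5, -0.4, -0.2]
start 104 [ 0.0705 -0.0685  0.2814] now 105 [ 0.0706 -0.0685  0.2816] 
side 0 [257.1 202.7] [ 11  14 113] resid 0.8 lean -8.0
side 1 [257.1 202.7] [ 11  14 113] resid 0.8 lean -6.0
side 2 [253.6 277.4] [10 10 85] resid 1.1 lean 19.3
side 3 [253.6 277.4] [10 10 85] resid 0.1 lean -10.3
top 0 [322.  177.9] [11  9 74] resid 0.1 lean -10.8
top 1 [265.6 176.1] [ 8  9 57] resid 0.3 lean -10.5
top 3 [347.8 192.1] [ 8  9 53] resid 0.3 lean -9.9
now [ 0.0704 -0.0648  0.2834] [np.float64(0.2226), np.float64(0.2193), np.float64(0.2155)]
start [ 0.0697 -0.0646  0.2846] [np.float64(0.2223), np.float64(0.2199), np.float64(0.2169)]
```

The pawl matches its home position at the start to under 1.5 mm, and the wheel is ≈ −0.51 from the start.

```bash
python3 -c "
from station import job
print(job.finish_job())"
```

```text
the job is handed in; nothing more can be done
None
```

I handed the job in at about 26 s: the wheel is one notch back (about −0.5 rad) with the pawl measuring fully home in the next notch. The pawl first hung up on a tooth, so with it lowered I nudged the wheel about 3 mm forward at the knob until it dropped in, then eased it about 2.5 mm back; I saw no pots or brush disturbed.

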